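# Isolate the tripped melting-tank controller and pop its fuse door

### The job

Of the two melting-tank controllers on the bench, switch off the one whose round tell-tale window shows red by pressing down the raised end of its black rocker switch; then push its grey fuse door in once at the ribbed pad and take the finger away, so that the door springs up by itself and stays fully open with the fuses in view. Do not force the door or push it shut again once it has popped. Leave the other controller switched on and shut, and leave everything else on the bench where it is.

Things in the scene. Friction and masses are not known exactly. Their poses are not given: they have to be found in the camera images.
- tripped: The controller to work on: its round tell-tale window (22 mm) is red. White steel box screwed to the table, 170 (its x) x 190 (y) x 95 mm high, sloping black front on its -x side. Origin: centre of its underside on the table; z up. On the flat top: fuse door on the +y side, black rocker and tell-tale on the -y side (window at box x +64, y -55 mm).
- healthy: The second controller, identical in build, size and axes, but its tell-tale window is white. It is to stay switched on and shut.
- tripped_rocker_end (a point): Top of the raised (off) end of the tripped controller's black rocker, the end nearest the sloping front, marked with a white bar; point 4.5 mm in from the tip. Rocker 40 mm (box x) x 28 mm, pivot at its middle (box x +20, y -55 mm). At the start the point is about 113 mm above the table; pressed fully down it ends about 6 mm lower. Grey bezel round it 50 x 38 mm, 3 mm high.
- tripped_rocker (a joint): Rocker of the tripped controller, rad: 0 = on (start), 0.40 = off. It snaps over past the middle (0.20) and stays there; about 3 N on the raised end is enough.
- healthy_rocker (a joint): Rocker of the healthy controller, rad: 0 = on (start), 0.40 = off.
- tripped_door_pad (a point): Centre of the ribbed pad on top of the tripped controller's grey fuse door, 18 mm in from the free edge, midway across. Door 80 mm (box x) x 84 mm, 6 mm thick, lying on the flat top, upper face 101 mm above the table, hinged on its far edge 62 mm to the box's +x side of this point; free edge towards the sloping front. Axes as the box's while shut; they turn with the door.
- tripped_door (a joint): Its fuse door, rad: 0 shut and latched (start, within 0.02), 1.25 fully open, -0.083 pressed in to the stop. Push-push latch: pressed past about -0.045 (3 mm at the pad; stop at 5 mm; about 4 N) and let go, it is freed and its spring swings it fully open in about 1 s, pushing with about 2 to 4 N on what is in its way. Pushed fully in again it latches shut.
- healthy_door (a joint): Fuse door of the healthy controller, rad: 0 = shut and latched (start), positive = open.
- screwdriver: Loose screwdriver with a yellow handle, 190 mm, lying on the table; origin on the table under its middle. Bystander.
- fuse_jar: Loose amber glass jar with a white cap, 42 mm across, 55 mm high; origin under its centre. Bystander.
- multimeter: Loose orange and black hand meter, 150 x 75 x 34 mm, lying flat; origin under its centre. Bystander.
- scissors: Loose scissors, about 190 x 90 mm, 8 mm thick, lying flat; origin at the pivot, on the table. Bystander.
- wax_block: Loose beeswax block, 150 x 95 x 55 mm; origin under its centre. Bystander.
- taper_bundle: Loose banded bundle of wax tapers, 280 x 50 x 33 mm, lying; origin under its centre. Bystander.
- dip_can: Loose open steel can, 84 mm across, 105 mm high; origin under its centre. Bystander.
- scraper: Loose scraper with a wooden handle, 240 mm long, lying; origin under its middle. Bystander.

How it is judged (in metres and radians):
On the way, in this order (a step that is already met when the one before it is completed fails the run):
1. the tripped controller is switched off at its rocker (value of joint tripped_rocker above 0.3 rad and value of joint tripped_door below 0.05 rad), for 0.1 s.
2. the fuse door is pressed in past its latch by the fingers (value of joint tripped_door below -0.03 rad and value of joint tripped_rocker above 0.3 rad and contact force between the fingers and tripped_door above 1 N), for 0.02 s.
3. the fuse door has sprung fully open (value of joint tripped_door above 1.1 rad and value of joint tripped_rocker above 0.3 rad), for 0.2 s.
At the end, for the whole second after the job is handed in: The tripped controller's rocker is off (beyond 0.30 of 0.40 rad), its fuse door stands open beyond 1.1 of 1.25 rad with nothing touching it, the healthy controller's rocker is still on (below 0.1 rad) and its door shut (within 0.03 rad), and every loose thing is within 30 mm of where it was (all of step 3 and value of joint healthy_door between -0.03 and 0.03 rad and value of joint healthy_rocker below 0.1 rad and distance of each of screwdriver, fuse_jar, multimeter, scissors, wax_block, taper_bundle, dip_can, scraper from where it was at the start of the episode below 0.03 m).
It fails at once if the tripped controller's fuse door is open while its rocker is still on (value of joint tripped_door above 0.1 rad and value of joint tripped_rocker below 0.25 rad).
It fails at once if the popped door is pushed shut again by the robot (value of joint tripped_door between 0.1 and 0.3 rad and velocity of joint tripped_door below -0.1 rad/s and contact force between any of the fingers, the arm and tripped_door above 1.5 N).
It fails at once if the popped door is forced, lifted or gripped by the robot (more than 15 N on it while open) (value of joint tripped_door above 0.15 rad and contact force between any of the fingers, the arm and tripped_door above 15 N).
It fails at once if the healthy controller's door is pressed in or opened, or its rocker switched (value of joint healthy_door above 0.05 rad or value of joint healthy_door below -0.03 rad or value of joint healthy_rocker above 0.2 rad).
It fails at once if a loose thing on the bench is knocked, lifted or carried (moved more than 30 mm) (distance of any of screwdriver, fuse_jar, multimeter, scissors, wax_block, taper_bundle, dip_can, scraper from where it was at the start of the episode above 0.03 m).
It also fails if it takes over 38 s, if anything falls off the work surface, if the arm or the gripper's body presses on something with over 40 N, if the wrist force passes 120 N, or if a joint passes its speed limit or range.

### The arm

A 6-joint arm with a two-finger parallel gripper is mounted at the origin on the work surface. World frame = base frame: x ahead of the robot, y to its left, z up, the work surface at z = 0. Lengths are in m, angles in degrees, forces in N, time in s.
With the tool pointing down it reaches from about 0.4 to 0.825 m from the base axis. Payload 7 kg.
Tool frame: the origin (TCP) lies on the centre line of the jaws, within the pads' length; the fingertips stand 11 mm ahead of it and the grasp point (between the pads) lies 8 mm behind it; z points along the fingers, y is the direction in which the jaws open and shut (so a half turn about z gives the same grasp; the last joint's range is limited). The gripper opens to 88 mm and grips with 3 to 60 N. Pads are 19 mm wide; open, the fingers measure 130 mm over their backs; the gripper's body (78 mm by 193 mm) begins 47 mm behind the grasp point.
Start: joints at [-60.785, 20.546, 0.682, 0, -70.136, -16.507], TCP at [0.148, -0.658, 0.238] pointing down, gripper open.
Joint ranges: [-176.03, 176.03], [-82.01, 121.73], [-58.28, 71.71], [-173.87, 95.51], [-174.79, -0.11], [-173.66, 173.66]. Speed limits (degrees/s): [136.94, 136.94, 172.46, 180, 180, 180].

### API

Orientations are given as [roll, pitch, yaw] about the fixed x, y, z axes, in that order (R = Rz(yaw) Ry(pitch) Rx(roll)).
In Python, from plant import ctrl, cams, order gives the robot as it stands.
- The arm moves only by the tool jog_arm, never from a script. Its argument "motion" is a list of rows, each an object with "offset": the shift along the tool's x, y, z in mm, a list of three; "roll": the turn about the tool's z in rad; "hand": the finger opening in mm, from 0 to 87.6. A call has 1 to 20 rows; each row is the pose to reach, as a shift and turn from the pose commanded when the call began, along the tool's axes at that moment; what a row does not reach only later rows make up. A row lasts 1/12 s, in which the tool goes at most 41.7 mm and 7.16 degrees, less where a joint would pass 70% of its speed; a pose out of reach is approached as far as the arm can. A call with a gripper value outside its range is refused whole. The fingers move at their own pace and stop on an object; the grip force is fixed at half the most. Time passes only in rows, so rows that repeat a pose let the fingers close. It gives the time, the measured TCP pose, the force and the opening at its end, in the units of the state.
- ctrl.get_obs(): the state, without advancing time (a new reading comes with each control period).
- cams.snapshot(name): name is "side" or "top" or "wrist"; returns a dict with "img" (384x512x3 uint8, red, green, blue), "K" (3x3 intrinsics, pixels), "cam_to_world" (4x4, takes a point from camera to world coordinates); the wrist camera has in their place "T_tool_cam" (4x4, takes a point from camera to tool coordinates, whose origin is the TCP and whose axes are the flange's). Camera axes: x right, y down, z forward; pixel columns grow to the right and rows downward; lengths in m; the calibration is good to about 2 mm. A picture is of the moment at which its call begins: read the wrist's pose just before it. There is no depth.
- order.close_job(): hands the job in, once; it reports no verdict.
The state is a dict: "clock": time; "joint_pos": joint angles; "qvel": joint speeds; "tau": joint torques, N m; "tool_pos": TCP position; "orientation": TCP orientation; "force": force on the tool from outside, world axes, zero at the start; "moment": the same for the moment, N m; "opening": finger opening in m.
Only numpy, scipy, OpenCV 4.12 (cv2) and the standard library are available. Lean on these libraries where they do the work, as an engineer would, in place of code of your own. Each camera call takes 0.05 s, during which the arm holds its last target. There are 200 camera calls.

## Working session

There is one attempt and no reset: what is moved stays moved. The work goes in short steps, Python scripts to look and compute and a tool call to move; the robot and the scene stay as the last step left them, time stands still between calls to the robot, and variables do not carry over. Pictures are saved under pics/ and viewed, about 8 in all and at most 12, crops included, and the job is handed in when it is done.

Besides the shell and the picture viewer there is one more tool, called after ">>>" as a command line: name --argument value ..., lists and objects as JSON in quotes. jog_arm: Moves the arm, as the interface text tells. Its arguments: {"type":"object","properties":{"motion":{"type":"array"}},"required":["motion"]}

```bash
mkdir -p pics; python3 - <<'E'
from plant import ctrl,cams
import cv2,pickle
o=ctrl.get_obs();print({k:o[k] for k in('clock','tool_pos','orientation','force','opening')})
d={}
for n in('top','side'):
    d[n]=cams.snapshot(n);cv2.imwrite(f'pics/{n}0.png',cv2.resize(d[n]['img'][:,:,::-1],(768,576)))
    print(n,d[n]['K'].round(1).tolist(),d[n]['cam_to_world'].round(4).tolist())
pickle.dump(d,open('s0.pkl','wb'))
E
```

```text
{'clock': 0.0, 'tool_pos': array([ 0.14834582, -0.65801248,  0.23663329]), 'orientation': array([ 1.79904818e+02, -1.00469195e-02, -1.67297036e+02]), 'force': array([-0.03403677,  0.04071244, -0.25663567]), 'opening': 0.08779258867954445}
top [[407.9, 0.0, 256.6], [0.0, 407.9, 195.7], [0.0, 0.0, 1.0]] [[-0.0292, -0.9887, 0.1469, 0.4188], [-0.9996, 0.029, -0.0035, 0.0176], [-0.0008, -0.1469, -0.9891, 1.1401], [0.0, 0.0, 0.0, 1.0]]
side [[452.3, 0.0, 247.3], [0.0, 452.3, 189.9], [0.0, 0.0, 1.0]] [[-0.9934, -0.0542, 0.1013, 0.4551], [-0.1146, 0.5261, -0.8427, 0.9787], [-0.0076, -0.8487, -0.5288, 0.7255], [0.0, 0.0, 0.0, 1.0]]
```

View pics/top0.png

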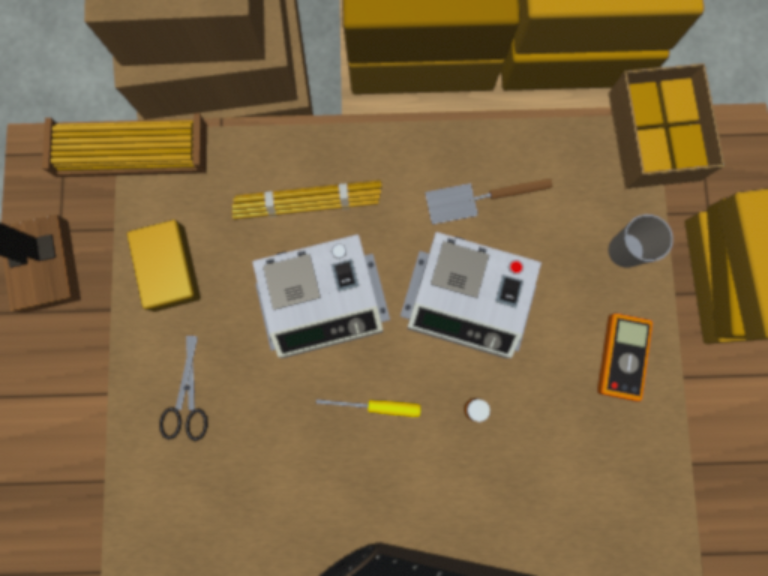

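View pics/side0.png

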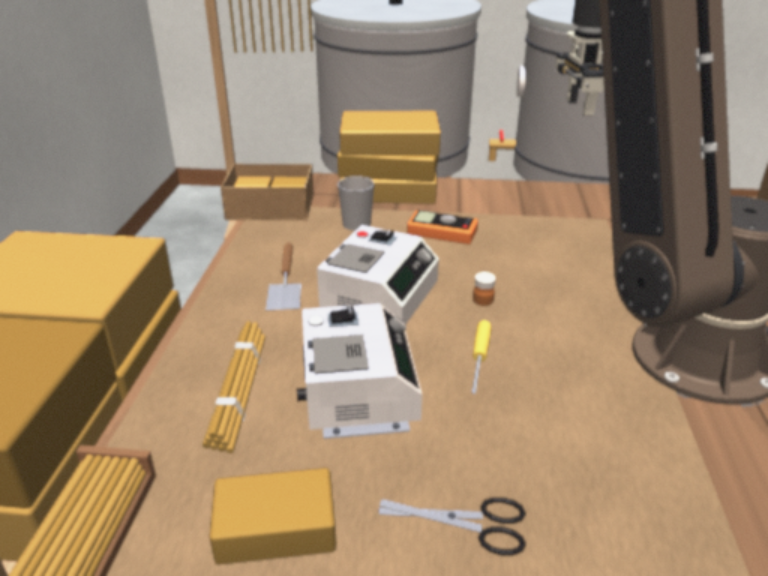

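The controllers are both in view. The right one, with the red window at about (516,267) in the top picture, is the tripped one. Its rocker is at about (510,290) and its pad at about (457,281). The sloping fronts face the robot.

```bash
cat > h.py <<'E'
import numpy as np,cv2
from scipy.spatial.transform import Rotation as Ro
def ray(s,T,u,v,z):
    d=T[:3,:3]@np.linalg.solve(s['K'],[u,v,1.]);o=T[:3,3];return o+d*(z-o[2])/d[2]
def toolT(o):
    T=np.eye(4);T[:3,:3]=Ro.from_euler('xyz',o['orientation'],degrees=True).as_matrix();T[:3,3]=o['tool_pos'];return T
def red(im):
    h=cv2.cvtColor(im,cv2.COLOR_RGB2HSV)
    return (((h[...,0]<6)|(h[...,0]>174))&(h[...,1]>170)&(h[...,2]>120)).astype(np.uint8)
def blobs(m,amin=8):
    n,_,st,c=cv2.connectedComponentsWithStats(m);return [(c[i].round(1).tolist(),int(st[i,4])) for i in range(1,n) if st[i,4]>=amin]
def boxp(x,y,z,org,yaw):
    a=np.radians(yaw);return np.array([org[0]+x*np.cos(a)-y*np.sin(a),org[1]+x*np.sin(a)+y*np.cos(a),z])
def move(o,p,yawbox):
    """tool-frame shift mm and roll (rad) so tool x||box x (or opposite)"""
    T=toolT(o);off=T[:3,:3].T@(np.array(p)-T[:3,3])*1000
    d=T[:3,:3].T@np.array([np.cos(np.radians(yawbox)),np.sin(np.radians(yawbox)),0])
    a=np.arctan2(d[1],d[0]);a=(a+np.pi/2)%np.pi-np.pi/2
    return off.round(1),round(a,3)
E
python3 - <<'E'
import pickle,numpy as np
from h import *
from plant import ctrl
s=pickle.load(open('s0.pkl','rb'))['top'];T=s['cam_to_world'];im=s['img']
print(blobs(red(im)))
R=ray(s,T,516/1.5,267/1.5,.096)
for b in blobs(red(im)): print(b,ray(s,T,*b[0],.097))
# rocker dark
m=(im.max(2)<70).astype(np.uint8);m[:, :270]=0
for b in blobs(m): 
    if 150<b[0][1]<250 and b[0][0]<365: print('dark',b,ray(s,T,*b[0],.105))
# front-facing box top edge yaw: back corners of flat top (437,234),(540,263); z .095
a=ray(s,T,437/1.5,234/1.5,.095);c=ray(s,T,540/1.5,263/1.5,.095);d=c-a
print(a,c,np.linalg.norm(d),'yaw',np.degrees(np.arctan2(d[1],d[0]))+90)
p=ray(s,T,457/1.5,281/1.5,.101);print('pad',p)
E
```

```text
[([343.8, 177.6], 35), ([409.3, 256.5], 14)]
([343.8, 177.6], 35) [ 0.61459429 -0.21430907  0.097     ]
([409.3, 256.5], 14) [ 0.40696559 -0.36753052  0.097     ]
dark ([339.8, 192.9], 138) [ 0.57346671 -0.19984188  0.105     ]
dark ([306.1, 218.8], 656) [ 0.50938952 -0.11021544  0.105     ]
[ 0.67671413 -0.08044459  0.095     ] [ 0.61973896 -0.25736236  0.095     ] 0.18586572099444804 yaw -17.850803125630804
pad [ 0.59125963 -0.11084224  0.101     ]
```

```bash
python3 - <<'E'
from h import *
from plant import ctrl
o=ctrl.get_obs();yaw=-18
a=np.radians(yaw);Rz=np.array([[np.cos(a),-np.sin(a)],[np.sin(a),np.cos(a)]])
org=np.array([.6146,-.2143])-Rz@[.064,-.055];print(org)
p=boxp(-.02,-.02,.26,org,yaw);print(p,move(o,p,yaw))
E
```

```text
[ 0.57072832 -0.1422148 ]
[ 0.54552685 -0.15505559  0.26      ] (array([-498.1,  403.4,  -22.8]), np.float64(0.536))
```

>>> jog_arm --motion '[{"offset": [-100, 80, -23], "roll": 0.1, "hand": 0}, {"offset": [-498, 403, -23], "roll": 0.536, "hand": 0}, {"offset": [-498, 403, -23], "roll": 0.536, "hand": 0}, {"offset": [-498, 403, -23], "roll": 0.536, "hand": 0}, {"offset": [-498, 403, -23], "roll": 0.536, "hand": 0}, {"offset": [-498, 403, -23], "roll": 0.536, "hand": 0}, {"offset": [-498, 403, -23], "roll": 0.536, "hand": 0}, {"offset": [-498, 403, -23], "roll": 0.536, "hand": 0}, {"offset": [-498, 403, -23], "roll": 0.536, "hand": 0}, {"offset": [-498, 403, -23], "roll": 0.536, "hand": 0}, {"offset": [-498, 403, -23], "roll": 0.536, "hand": 0}, {"offset": [-498, 403, -23], "roll": 0.536, "hand": 0}, {"offset": [-498, 403, -23], "roll": 0.536, "hand": 0}, {"offset": [-498, 403, -23], "roll": 0.536, "hand": 0}, {"offset": [-498, 403, -23], "roll": 0.536, "hand": 0}, {"offset": [-498, 403, -23], "roll": 0.536, "hand": 0}, {"offset": [-498, 403, -23], "roll": 0.536, "hand": 0}, {"offset": [-498, 403, -23], "roll": 0.536, "hand": 0}, {"offset": [-498, 403, -23], "roll": 0.536, "hand": 0}, {"offset": [-498, 403, -23], "roll": 0.536, "hand": 0}]'

```text
clock: 1.77
tool_pos: [0.5449, -0.1564, 0.2604]
orientation: [-180.0, -0.0, 162.0]
force: [-0.1, -0.4, -0.8]
opening: 0.0004
```

```bash
python3 - <<'E'
from h import *
from plant import ctrl,cams
import pickle
o=ctrl.get_obs();s=cams.snapshot('wrist');pickle.dump((o,s),open('w1.pkl','wb'))
print(o['clock'],o['tool_pos'],o['orientation'],o['opening'],np.round(s['T_tool_cam'],3).tolist(),s['K'].round(1).tolist())
cv2.imwrite('pics/w1.png',cv2.resize(s['img'][:,:,::-1],(768,576)))
T=toolT(o)@s['T_tool_cam']
for b in blobs(red(s['img']),30):print(b,ray(s,T,*b[0],.097))
E
```

```text
1.7667 [ 0.54492245 -0.15642431  0.26043016] [-1.79992268e+02 -2.62886011e-02  1.61950975e+02] 0.0003983698784898179 [[-0.001, -0.955, -0.296, 0.08], [1.0, -0.001, -0.0, -0.0], [0.0, -0.296, 0.955, -0.147], [0.0, 0.0, 0.0, 1.0]] [[270.1, 0.0, 250.4], [0.0, 270.1, 192.7], [0.0, 0.0, 1.0]]
([53.0, 125.6], 51) [ 0.41684361 -0.34716655  0.097     ]
```

View pics/w1.png

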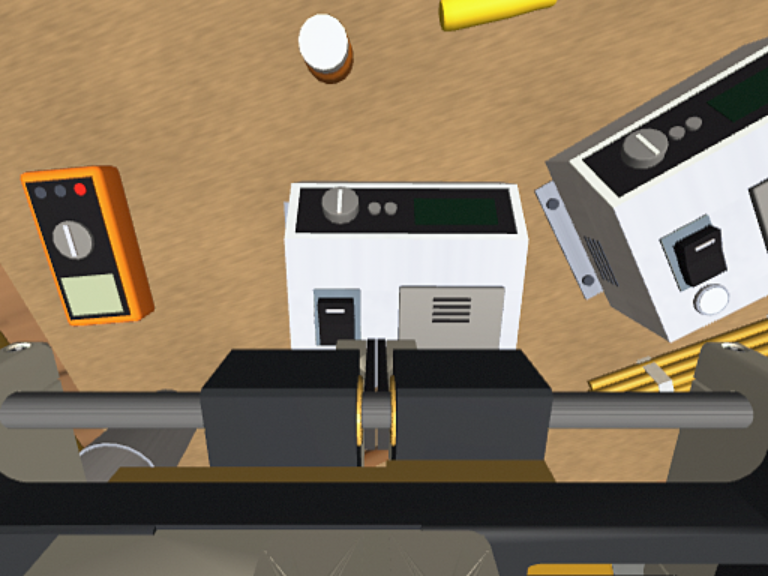

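The wrist view shows the tripped controller square to the tool. The white rocker bar is at about (336,312), the pad ribs at about (451,310) and the door's free edge at row 287.

```bash
python3 - <<'E'
from h import *
import pickle
o,s=pickle.load(open('w1.pkl','rb'));T=toolT(o)@s['T_tool_cam']
org=np.array([.5707,-.1422]);a=np.radians(-18);R=np.array([[np.cos(a),-np.sin(a)],[np.sin(a),np.cos(a)]])
def f(n,u,v,z):
    p=ray(s,T,(u+.5)/1.5-.5,(v+.5)/1.5-.5,z);print(n,p.round(4),'box mm',(R.T@(p[:2]-org)*1000).round(1));return p
b=f('bar',336,311.5,.1125);p=f('pad',451,310,.101);f('doorL',399,287,.101);f('doorR',503,287,.101);f('bezL',313,289,.098);f('bezR',361,289,.098);f('edge L',293,233,.095);f('edge R',518,233,.095)
f('rocktipL',320,299,.112);f('rocktipR',353,297,.112)
print('bar above',move(o,[b[0],b[1],.145],-18))
E
```

```text
bar [ 0.5629 -0.1954  0.1125] box mm [  9. -53.]
pad [ 0.5941 -0.1096  0.101 ] box mm [12.1 38.3]
doorL [ 0.5626 -0.1436  0.101 ] box mm [-7.3 -3.8]
doorR [ 0.5881 -0.0655  0.101 ] box mm [-7.1 78.3]
bezL [ 0.5438 -0.2095  0.098 ] box mm [ -4.8 -72.3]
bezR [ 0.5557 -0.1731  0.098 ] box mm [ -4.7 -34. ]
edge L [ 0.4973 -0.2089  0.095 ] box mm [-49.2 -86.1]
edge R [ 0.5513 -0.0435  0.095 ] box mm [-48.9  87.9]
rocktipL [ 0.5496 -0.2037  0.112 ] box mm [ -1.1 -65.1]
rocktipR [ 0.5559 -0.1791  0.112 ] box mm [ -2.6 -39.7]
bar above (array([-29.2, -31.5, 115.4]), np.float64(-0.001))
```

>>> jog_arm --motion '[{"offset": [-20, -31.5, 30], "roll": 0, "hand": 0}, {"offset": [-20, -31.5, 70], "roll": 0, "hand": 0}, {"offset": [-20, -31.5, 105], "roll": 0, "hand": 0}, {"offset": [-20, -31.5, 125], "roll": 0, "hand": 0}, {"offset": [-20, -31.5, 132], "roll": 0, "hand": 0}, {"offset": [-20, -31.5, 135], "roll": 0, "hand": 0}, {"offset": [-20, -31.5, 138], "roll": 0, "hand": 0}, {"offset": [-20, -31.5, 141], "roll": 0, "hand": 0}, {"offset": [-20, -31.5, 143], "roll": 0, "hand": 0}, {"offset": [-20, -31.5, 143], "roll": 0, "hand": 0}, {"offset": [-20, -31.5, 143], "roll": 0, "hand": 0}]'

```text
clock: 2.73
tool_pos: [0.5556, -0.1919, 0.1185]
orientation: [180.0, 0.1, 162.0]
force: [-0.0, -0.6, -0.1]
opening: 0.0003
```

>>> jog_arm --motion '[{"offset": [0, 0, 1.5], "roll": 0, "hand": 0}, {"offset": [0, 0, 3], "roll": 0, "hand": 0}, {"offset": [0, 0, 3], "roll": 0, "hand": 0}]'

```text
clock: 2.98
tool_pos: [0.5558, -0.192, 0.1171]
orientation: [-180.0, 0.2, 162.1]
force: [-4.3, 3.5, 15.5]
opening: 0.0002
```

Contact at 15 N with the tip at 106 mm means the rocker is at its stop. I'll back off up and towards the front and check it.

>>> jog_arm --motion '[{"offset": [0, 0, -30], "roll": 0, "hand": 0}, {"offset": [0, 0, -70], "roll": 0, "hand": 0}, {"offset": [20, 30, -110], "roll": 0, "hand": 0}, {"offset": [20, 31, -145], "roll": 0, "hand": 0}, {"offset": [20, 31, -145], "roll": 0, "hand": 0}, {"offset": [20, 31, -145], "roll": 0, "hand": 0}, {"offset": [20, 31, -145], "roll": 0, "hand": 0}]'

```text
clock: 3.57
tool_pos: [0.5456, -0.1559, 0.2603]
orientation: [179.9, 0.1, 162.0]
force: [-0.2, -0.1, -0.9]
opening: 0.0008
```

```bash
python3 - <<'E'
from h import *
from plant import ctrl,cams
import pickle
o=ctrl.get_obs();s=cams.snapshot('wrist');pickle.dump((o,s),open('w2.pkl','wb'))
print(o['clock'],o['tool_pos'],o['orientation'])
cv2.imwrite('pics/w2.png',cv2.resize(s['img'][150:240,180:360,::-1],(720,360)))
org=np.array([.5707,-.1422])
print(move(o,boxp(.010,.0375,.125,org,-18),-18))
E
```

```text
3.5667 [ 0.54559153 -0.15589716  0.26026052] [1.79945479e+02 8.94520896e-02 1.62021021e+02]
(array([-29.5,  58.1, 135.4]), np.float64(0.0))
```

View pics/w2.png

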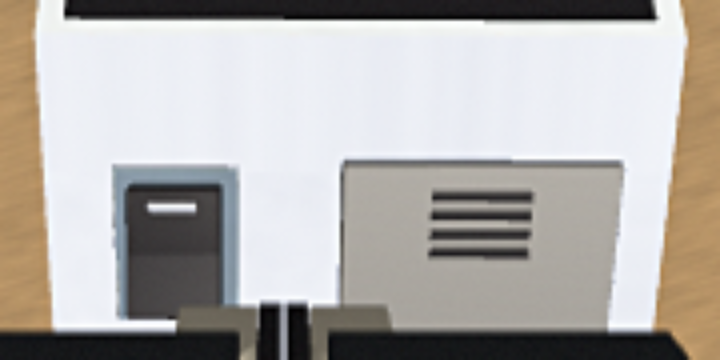

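The rocker has tipped to off: the bar has moved to the bezel edge and the raised front face is gone. The door is still shut, with its ribs at the crop's (482,225). Next I press the pad.

>>> jog_arm --motion '[{"offset": [-15, 30, 20], "roll": 0, "hand": 0}, {"offset": [-26, 58, 50], "roll": 0, "hand": 0}, {"offset": [-26, 58, 90], "roll": 0, "hand": 0}, {"offset": [-26, 58, 125], "roll": 0, "hand": 0}, {"offset": [-26, 58, 142], "roll": 0, "hand": 0}, {"offset": [-26, 58, 146], "roll": 0, "hand": 0}, {"offset": [-26, 58, 149], "roll": 0, "hand": 0}, {"offset": [-26, 58, 151.5], "roll": 0, "hand": 0}, {"offset": [-26, 58, 153], "roll": 0, "hand": 0}, {"offset": [-26, 58, 153], "roll": 0, "hand": 0}, {"offset": [-26, 58, 153], "roll": 0, "hand": 0}]'

```text
clock: 4.53
tool_pos: [0.5886, -0.1094, 0.1078]
orientation: [180.0, 0.1, 162.0]
force: [-2.2, -0.2, 3.2]
opening: 0.0006
```

>>> jog_arm --motion '[{"offset": [4, 0, -38], "roll": 0, "hand": 0}, {"offset": [30, 0, -70], "roll": 0, "hand": 0}, {"offset": [65, 0, -90], "roll": 0, "hand": 0}, {"offset": [100, 0, -105], "roll": 0, "hand": 0}, {"offset": [130, 0, -120], "roll": 0, "hand": 0}, {"offset": [130, 0, -130], "roll": 0, "hand": 0}, {"offset": [130, 0, -130], "roll": 0, "hand": 0}, {"offset": [130, 0, -130], "roll": 0, "hand": 0}, {"offset": [130, 0, -130], "roll": 0, "hand": 0}, {"offset": [130, 0, -130], "roll": 0, "hand": 0}, {"offset": [130, 0, -130], "roll": 0, "hand": 0}, {"offset": [130, 0, -130], "roll": 0, "hand": 0}, {"offset": [130, 0, -130], "roll": 0, "hand": 0}, {"offset": [130, 0, -130], "roll": 0, "hand": 0}, {"offset": [130, 0, -130], "roll": 0, "hand": 0}, {"offset": [130, 0, -130], "roll": 0, "hand": 0}, {"offset": [130, 0, -130], "roll": 0, "hand": 0}, {"offset": [130, 0, -130], "roll": 0, "hand": 0}, {"offset": [130, 0, -130], "roll": 0, "hand": 0}, {"offset": [130, 0, -130], "roll": 0, "hand": 0}]'

```text
clock: 6.2
tool_pos: [0.4645, -0.0689, 0.2366]
orientation: [180.0, 0.0, 162.0]
force: [0.4, 0.4, -0.3]
opening: 0.0004
```

```bash
python3 - <<'E'
from plant import ctrl,cams
import cv2,numpy as np
a=cams.snapshot('side')['img'];b=cams.snapshot('wrist')['img']
cv2.imwrite('pics/e.png',np.hstack([cv2.resize(x[:,:,::-1],(400,300)) for x in (b,)]+[cv2.resize(a[100:300,180:380,::-1],(300,300))]))
E
```

```text
(no output)
```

View pics/e.png

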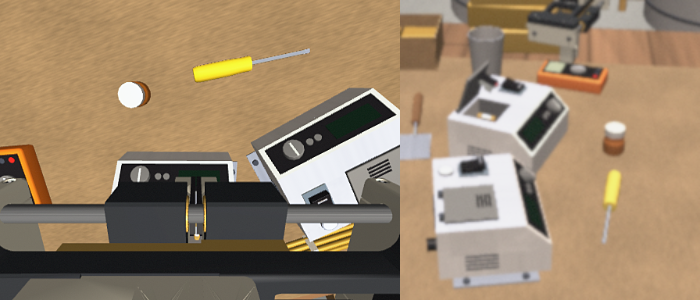

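The side view shows the tripped controller's door standing steeply open at (485,85) with nothing near it and the fuse well in view. The healthy controller is shut, and the jar, screwdriver, meter and can have not visibly moved. I'm handing in.

```bash
python3 -c "
from plant import order
print(order.close_job())"
```

```text
the job is handed in; nothing more can be done
None
```

I switched off the controller with the red window and opened its fuse door, then handed the job in with about 6 s on the clock. The hand-in gives no verdict.

- **Rocker:** I pressed the raised end down to its stop, and the force rose to about 16 N with the fingertips 106 mm above the table. A close wrist picture afterwards showed it tipped to off, with the door still shut.
- **Fuse door:** I pushed the pad in once, about 4 mm deep at about 3–4 N, and moved the finger away up and to the front. The last side view shows the door standing steeply open by itself, with the fuse well in view and the gripper clear of it.
- **Everything else:** In the last pictures the healthy controller's door is shut. I did not see any loose item in view moved. The scissors, wax block, taper bundle and scraper were partly or wholly outside those last views, but the arm never went down near them.

I judged the rocker and door positions by eye from the pictures and did not measure their angles. No check failed or disagreed beyond 1–2 mm differences in position.

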